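# Let the mixer bowl down on its crank

### The arm

A 6-joint arm with a two-finger parallel gripper is mounted at the origin on the work surface. World frame = base frame: x ahead of the robot, y to its left, z up, the work surface at z = 0. Lengths are in mm, angles in rad, forces in N, time in s.
With the tool pointing down it reaches from about 350 to 875 mm from the base axis. Payload 4.2 kg.
Tool frame: the origin (TCP) lies on the mounting face of the last link; the fingertips stand 173 mm ahead of it and the grasp point (between the pads) lies 155 mm ahead of it; z points along the fingers, y is the direction in which the jaws open and shut (so a half turn about z gives the same grasp; the last joint's range is limited). The gripper opens to 85 mm and grips with 20 to 120 N. Pads are 22 mm wide; open, the fingers measure 114 mm over their backs; the gripper's body (76 mm by 85 mm) begins 54 mm behind the grasp point. The pads swing forward as they close: fully open they stand 13 mm farther back than shut.
Start: joints at [-0.87, 0.385, 0.008, 0, -1.194, -0.259], TCP at [267.242, -564.962, 404.712] pointing down, gripper open.
Joint ranges: [-3.14, 3.14], [-1.21, 2.06], [-1.07, 1.41], [-3.16, 2.05], [-2.99, -0.16], [-3.1, 3.1]. Speed limits (rad/s): [2.79, 2.79, 3.14, 3.14, 3.14, 3.14].

### API

Orientations are given as a unit quaternion [x, y, z, w].
In Python, from bench import arm gives the robot as it stands. The module is installed in compiled form; this text tells all that it offers.
- The arm moves only by the tool play_rows, never from a script. Its argument "moves" is a list of rows, each a list of 3 entries, a list of its own where there are three numbers: the shift along the world's x, y, z in units of 30 cm (1.0 is 30 cm), then the turn about the world's z in units of 30 degrees (1.0 is 30 degrees), then the gripper's target within -1 to 1 (shut at 1, half-way at 0, fully open at -1). In form: [[[x, y, z], turn, jaw], ...]. A call has 1 to 12 rows; each row is the pose to reach, as a shift and turn from the pose measured when the call began; what a row does not reach only later rows make up. A row lasts 1/8 s, in which the tool goes at most 62.5 mm and 10.7 degrees, less where a joint would pass 70% of its speed; a pose out of reach is approached as far as the arm can. A call with a number of a shift or a turn outside -1 to 1 is refused whole. A call with a gripper value outside its range is refused whole. The fingers move at their own pace and stop on an object; the grip force is fixed at half the most. Time passes only in rows, so rows that repeat a pose let the fingers close. It gives the time, the measured TCP pose, the force and the opening at its end, in the units of the state.
- arm.read_state(): the state, without advancing time (a new reading comes with each control period).
- arm.get_image(name): name is "scene" or "top"; returns a dict with "pixels" (480x640x3 uint8, red, green, blue), "vfov" (degrees; the focal length in pixels is half the picture's height over the tangent of half this angle, whatever the lens; pixels are square), "cx", "cy" (the principal point, pixels), "dist" ([k1, k2, p1, p2, k3] as OpenCV has them; the pictures are not rectified), "xyz" and "rotation" of the camera in the world. Camera axes: x right, y up, looking along -z (the intrinsics and any distortion apply to the point x, -y, -z); pixel columns grow to the right and rows downward; lengths in mm; the calibration is good to about 2 mm. A picture is of the moment at which its call begins. There is no depth.
- arm.job_done(): hands the job in, once; it reports no verdict.
Trained networks look in a picture, given as the dict that the camera call returned (one of the last four; its "shot" number tells which), for a name from the list of things; names that differ only in an ending like _2 or _b are one class to them, and where a whole thing is asked for, a point or a joint stands for the part that bears it (a point fixed in the world has none). Each returns a list of dicts, best first, with "conf" (0 to 1); they miss things now and then, are a little off and sometimes report something else, mostly with a low value. They report only what shows in the picture. A call takes as long as a camera call.
- arm.look_for(name, picture): "centre" ([x, y, z] in mm, in world coordinates, good to about 4 mm: the middle of the surface that is visible of it).
The state is a dict: "clock": time; "joints": joint angles; "joint_vel": joint speeds; "joint_efforts": joint torques, N m; "position": TCP position; "ee_rot": TCP orientation; "contact_force": force on the tool from outside, world axes, zero at the start; "wrist_torque": the same for the moment, N m; "gripper_width": finger opening in mm.
Only numpy, scipy, OpenCV 4.12 (cv2) and the standard library are available. Lean on these libraries where they do the work, as an engineer would, in place of code of your own. Each camera call takes 0.05 s, during which the arm holds its last target.

### The job

Mixing is finished: let the bowl of the bench mixer down. Throw the pawl lever right over to release, take the crank and wind up a touch until the pawl springs out of the ratchet wheel, then let the crank turn back slowly under the bowl's weight, never letting it run or drop, until the full weight rests on the rubber buffer. Do not force the crank against the buffer once it is down, do not handle the bowl itself, leave the other things where they are, and let go of the crank at the end.

Things in the scene. Friction and masses are not known exactly. Their poses are not given: they have to be found in the camera images.
- mixer: White bench mixer fixed to the table, 420 mm high. Origin on the table under the centre of its column; x axis to its front (bowl side), y to its crank side, z up. All [x, y, z] below are in this frame, in mm. Head x -85..315, y -68..68, z 305..420; column x -75..75, y -65..65; gear case x -55..75, y up to 146, z 102..228. Beyond y = 146 only ratchet wheel, pawl, lever and crank
- crank_hub (a point): Hub centre on the crank axis (parallel to y), at the outer face of the crank arm: [0, 202, 165]. The arm, a steel bar 26 mm wide at y 192..202, is 85 mm from axis to grip centre. Lowering turns the crank so that its upper side moves to the mixer's front (+x), 1 rad = 20 mm of bowl
- grip: Black crank grip, a sleeve 27 mm thick, 106 mm long along y, spinning freely on its spindle (the hand need not turn). Origin at its middle, 55 mm outside the arm; start [-85, 257, 172], on the rear (robot) side. Lowering takes it up, over the top and down in front. With the pawl out the load pulls 7 to 15 N at the grip, in the lowering direction; this vanishes when the carrier lands
- pawl_lever (a joint): Pawl lever angle (rad) about the pivot [50, 166, 218], axis parallel to y: near 0 at the start, leaning 26 degrees to the rear, the pawl pressed into the wheel; 0.9 thrown right over against its stop, leaning 26 degrees to the front, a spring pulling the pawl out. Stays where left; 2 to 3 N at the knob moves it
- lever_knob (a point): Centre of the black ball, 22 mm across, on the pawl lever, 82 mm from the pivot: start [14, 166, 292], thrown over [86, 166, 292]. Below it a flat steel bar, 14 mm wide (x), 6 mm thick (y), runs to the pivot. Can be pushed from the rear with closed fingers from above
- pawl (a joint): Pawl angle relative to its lever (rad), a spring between them: about -0.06 at the start (in the wheel), -0.95 with the lever thrown and the pawl trapped in the wheel by the load, -0.4 once sprung out clear. The trapped pawl comes free when the crank is wound up (against the load) 0.02 to 0.06 rad; the crank's upper stop is at 0.39 rad
- pawl_nose (a point): Nose of the pawl, on the top of the ratchet wheel (100 mm across, 18 teeth, y 151 to 163); it rises about 20 mm when it springs out
- yoke (a joint): How far the bowl carrier has come down from its start (m), positive downwards. It lands 34 to 74 mm down: a steel stop screw under a lug beside the column, at x 105, y 90, meets the rubber buffer. The screw is set differently each time and is not measured, so the landing must be felt
- bowl: The steel mixing bowl, 216 mm across the rim and 150 mm high, fixed in the carrier; about 2 kg (hidden). Origin at the centre of its underside, at [235, 0, 128] at the start
- prep_bowl: Bystander: small loose steel bowl, 124 mm across, 55 mm high; origin under its centre
- oil_bottle: Bystander: loose amber bottle, 60 mm across, 165 mm high; origin under its centre
- spatula: Bystander: loose spatula lying on the table; origin under its middle
- buffer: Black rubber buffer, 30 mm across, 16 mm high, on a steel post of the mixer's base; origin at the centre of its top face, [105, 90, 115]. The stop screw lands on it; it gives 2 to 3 mm under the resting weight (36 to 60 N). After landing, each 1 N on the crank grip towards lowering adds about 4 N; over 100 N is too much

How it is judged:
By the outcome, as a careful person would: the job done as asked, in the order asked, and still so for the second after the job is handed in, with the robot touching nothing.
It also fails if it takes over 72 s, if anything falls off the work surface, if the arm or the gripper's body presses on something with over 40 N, if the wrist force passes 120 N, or if a joint passes its speed limit or range.

## Working session

There is one attempt and no reset: what is moved stays moved. The work goes in short steps, Python scripts to look and compute and a tool call to move; the robot and the scene stay as the last step left them, time stands still between calls to the robot, and variables do not carry over. Pictures are saved under pics/ and viewed, and the job is handed in when it is done.

Besides the shell and the picture viewer there is one more tool, called after ">>>" by a JSON object that holds its "op" and its "data". play_rows: Moves the arm, as the interface text tells. Shifts and turns lie within -1 to 1; 1 stands for 30 cm of shift or 30 degrees of turn. Its arguments: {"type":"object","properties":{"moves":{"type":"array"}},"required":["moves"]}

```bash
mkdir -p pics; cat > h.py <<'E'
import numpy as np, cv2
from bench import arm
def K(im):
    f=240/np.tan(np.radians(im['vfov'])/2); return np.array([[f,0,im['cx']],[0,f,im['cy']],[0,0,1.]])
def Rm(im):
    r=np.array(im['rotation'],float)
    if r.size==9: return r.reshape(3,3)
    from scipy.spatial.transform import Rotation as R
    return R.from_quat(r).as_matrix()
def proj(im,P):
    P=np.atleast_2d(np.array(P,float)); c=(P-np.array(im['xyz']))@Rm(im); c=c*[1,-1,-1]
    return cv2.projectPoints(c,np.zeros(3),np.zeros(3),K(im),np.array(im['dist'],float))[0].reshape(-1,2)
def save(im,n): cv2.imwrite('pics/'+n+'.png',cv2.cvtColor(np.ascontiguousarray(im['pixels']),cv2.COLOR_RGB2BGR))
E
python3 - <<'E'
from h import *
for n in('scene','top'):
    im=arm.get_image(n); save(im,n+'0')
    print(n,{k:v for k,v in im.items() if k!='pixels'})
    for t in ['mixer','crank_hub','grip','lever_knob','pawl_nose','bowl','buffer','prep_bowl','oil_bottle','spatula','pawl_lever']:
        try: print(t,[(np.round(d['centre']).tolist(),round(d['conf'],2)) for d in arm.look_for(t,im)][:2])
        except Exception as e: print(t,e)
print(arm.read_state())
E
```

```text
scene {'vfov': 56.243373867587614, 'cx': 322.5368059883548, 'cy': 240.9263504876841, 'dist': array([-0.03155281,  0.        ,  0.        ,  0.        ,  0.        ]), 'xyz': array([1135.49566641, -343.52090007,  774.16985695]), 'rotation': array([0.35411925, 0.20743793, 0.44468369, 0.79613157]), 'shot': 1}
mixer []
crank_hub [([485.0, -49.0, 183.0], 0.82)]
grip []
lever_knob [([544.0, -119.0, 253.0], 0.7)]
pawl_nose []
bowl [([719.0, -341.0, 216.0], 0.83)]
buffer []
prep_bowl [([407.0, 233.0, 33.0], 0.68)]
oil_bottle [([677.0, 196.0, 90.0], 0.92), ([541.0, -123.0, 248.0], 0.45)]
spatula [([596.0, 370.0, 2.0], 0.73)]
pawl_lever [([543.0, -120.0, 248.0], 0.89), ([546.0, -128.0, 225.0], 0.52)]
top {'vfov': 44.401005353411335, 'cx': 314.6457492164776, 'cy': 237.87577159842198, 'dist': array([-0.02030387,  0.        ,  0.        ,  0.        ,  0.        ]), 'xyz': array([ 482.50707697,  -20.38235961, 1641.40298988]), 'rotation': array([-0.02415624,  0.01050957,  0.71284676, -0.70082489]), 'shot': 2}
mixer [([559.0, -263.0, 411.0], 0.79)]
crank_hub [([475.0, -46.0, 184.0], 0.68)]
grip [([
[... 361 characters left out ...]
clock': 1.2, 'joints': array([-8.70398198e-01,  3.84730584e-01,  7.88905768e-03, -1.34261694e-05,
       -1.19401745e+00, -2.58616408e-01]), 'joint_vel': array([ 0.00064008,  0.00011606,  0.00015013,  0.00028485, -0.00026052,
        0.00091912]), 'joint_efforts': array([-1.39137151e-04, -3.92088532e+01,  1.88618839e+01,  4.19075042e+00,
       -3.74315523e-04, -3.29012073e-05]), 'position': array([ 267.24497399, -564.96138007,  404.68731102]), 'ee_rot': array([-2.19096515e-01,  9.75703191e-01,  3.06733527e-05, -8.91410450e-06]), 'contact_force': array([-0.37901514, -0.33780403, -0.43944436]), 'wrist_torque': array([-0.02015866,  0.05071538,  0.01189064]), 'gripper_width': 85.17807954596786}
```

View pics/scene0.png

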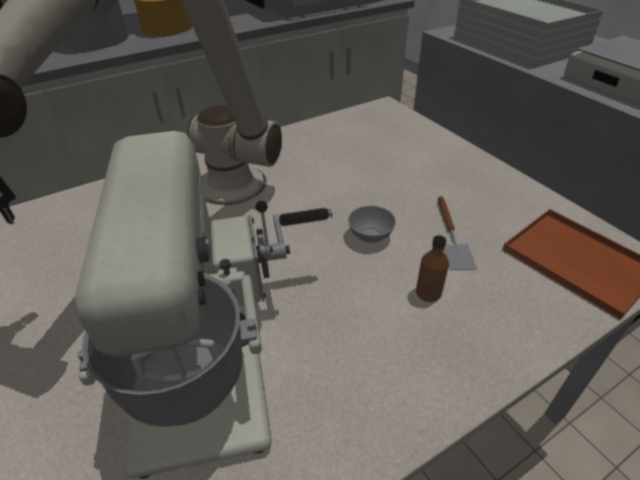

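View pics/top0.png

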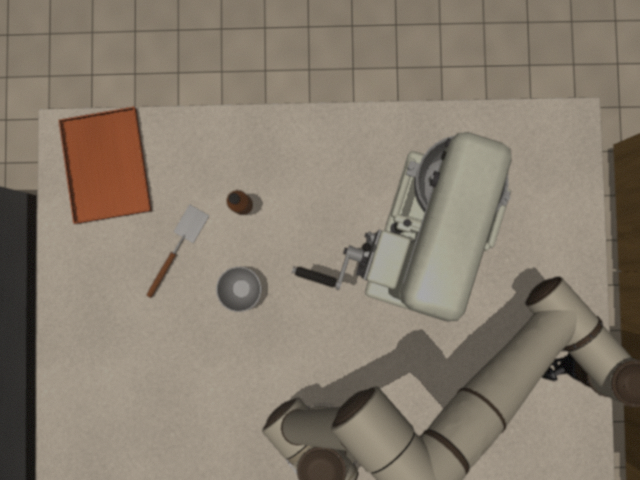

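The scene picture shows the mixer with its bowl toward the camera. The knob is at (262,206), the grip runs (280,219) to (330,213), and the hub is near (285,250). In the top view the grip runs (293,270) to (336,284). I'll zoom in to fit the mixer pose.

```bash
python3 - <<'E'
import cv2
a=cv2.imread('pics/scene0.png')[170:350,180:360]; cv2.imwrite('pics/s_c.png',cv2.resize(a,None,fx=3.3,fy=3.3,interpolation=cv2.INTER_CUBIC))
a=cv2.imread('pics/top0.png')[120:330,280:520]; cv2.imwrite('pics/t_c.png',cv2.resize(a,None,fx=2.8,fy=2.8,interpolation=cv2.INTER_CUBIC))
E
```

```text
(no output)
```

View pics/s_c.png

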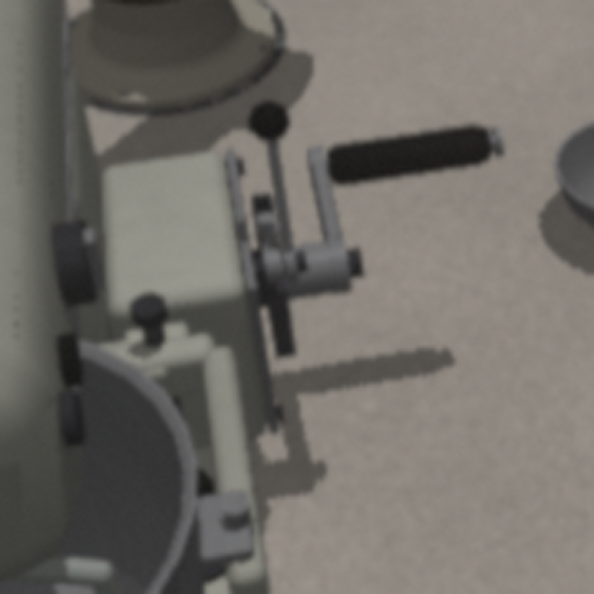

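View pics/t_c.png

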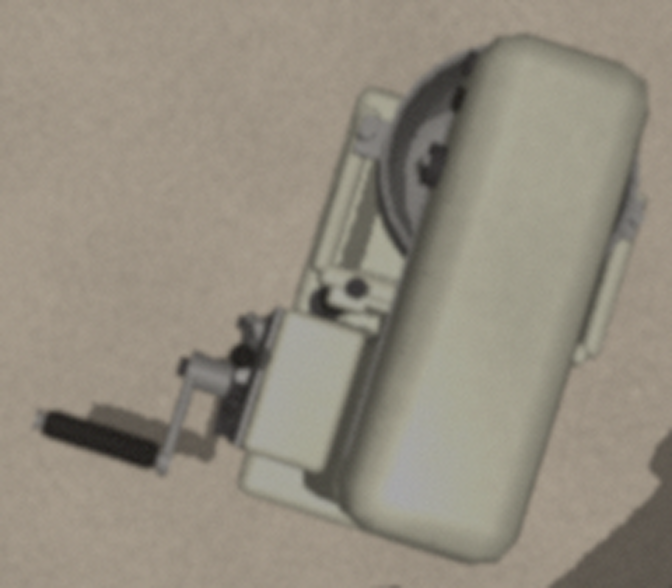

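```bash
cat >> h.py <<'E'
def W(p,P):
    c,s=np.cos(p[2]),np.sin(p[2]); P=np.atleast_2d(np.array(P,float))
    return np.c_[p[0]+c*P[:,0]-s*P[:,1], p[1]+s*P[:,0]+c*P[:,1], P[:,2]]
E
python3 - <<'E'
from h import *
from scipy.optimize import least_squares
A=arm.get_image('scene');B=arm.get_image('top')
def cs(x,y): return (180+x/3.3,170+y/3.3)
def ct(x,y): return (280+x/2.8,120+y/2.8)
obs=[(A,(14,166,292),cs(269,120)),(A,(-85,204,172),cs(330,163)),(A,(-85,310,172),cs(490,143)),
(B,(14,166,292),ct(243,356)),(B,(-85,204,172),ct(162,455)),(B,(-85,310,172),ct(43,422)),(B,(115,0,420),ct(497,298))]
def r(p): return np.concatenate([proj(i,W(p,P))[0]-np.array(u) for i,P,u in obs])
s=least_squares(r,[540,-280,-.27],loss='soft_l1'); print(s.x,np.degrees(s.x[2])); print(np.round(r(s.x).reshape(-1,2),1))
p=s.x
for n,P in dict(knob0=(14,166,292),knob1=(86,166,292),piv=(50,166,218),hub=(0,202,165),grip=(-85,257,172),buf=(105,90,115),bowl=(235,0,128)).items(): print(n,np.round(W(p,P)[0],1))
E
```

```text
[ 4.55543133e+02 -2.62338396e+02 -3.37284604e-01] -19.324984282328007
[[-0.7 -1.7]
 [-0.4  0.6]
 [-0.5 -0.2]
 [-1.6  0.9]
 [-2.8 -0.1]
 [-0.6 -1.7]
 [ 3.  -1.4]]
knob0 [ 523.7 -110.3  292. ]
knob1 [ 591.6 -134.2  292. ]
piv [ 557.7 -122.2  218. ]
hub [522.4 -71.7 165. ]
grip [460.4   8.3 172. ]
buf [ 584.4 -212.2  115. ]
bowl [ 677.3 -340.1  128. ]
```

```bash
cat > fit.py <<'E'
from h import *
from scipy.optimize import least_squares
A=arm.get_image('scene');B=arm.get_image('top')
def cs(x,y): return (180+x/3.3,170+y/3.3)
def ct(x,y): return (280+x/2.8,120+y/2.8)
obs=[(A,(14,166,292),cs(269,120)),(A,(-85,204,172),cs(330,163)),(A,(-85,310,172),cs(490,143)),
(B,(14,166,292),ct(243,356)),(B,(-85,204,172),ct(162,455)),(B,(-85,310,172),ct(43,422))]
def r(p): return np.concatenate([proj(i,W(p,P))[0]-np.array(u) for i,P,u in obs])
s=least_squares(r,[540,-280,-.27],loss='soft_l1'); print(s.x,np.degrees(s.x[2])); print(np.round(r(s.x).reshape(-1,2),1))
p=s.x
def box(x0,x1,y0,y1,z0,z1):
    v=[(x,y,z) for x in(x0,x1) for y in(y0,y1) for z in(z0,z1)]
    return [(v[i],v[j]) for i in range(8) for j in range(i) if sum(a!=b for a,b in zip(v[i],v[j]))==1]
L=box(-85,315,-68,68,305,420)+box(-55,75,65,146,102,228)+[((-85,204,172),(-85,310,172)),((50,166,218),(14,166,292)),((0,202,165),(-85,202,172)),((0,146,165),(0,202,165))]
for im,n,o,sc,(w,h) in((A,'s',(60,110),3,(250,190)),(B,'t',(280,120),2.8,(240,210))):
    a=cv2.cvtColor(np.ascontiguousarray(im['pixels']),cv2.COLOR_RGB2BGR)[o[1]:o[1]+h,o[0]:o[0]+w]
    a=cv2.resize(a,None,fx=sc,fy=sc,interpolation=cv2.INTER_CUBIC)
    for l in L:
        q=((proj(im,W(p,l))-o+.5)*sc).astype(int); cv2.line(a,tuple(map(int,q[0])),tuple(map(int,q[1])),(0,0,255),1)
    cv2.imwrite(f'pics/fit_{n}.png',a)
for n,P in dict(knob0=(14,166,292),knob1=(86,166,292),piv=(50,166,218),hub=(0,202,165),grip=(-85,257,172)).items(): print(n,np.round(W(p,P)[0],1))
E
python3 fit.py
```

```text
[ 4.61013840e+02 -2.64130502e+02 -3.16098292e-01] -18.111098048992538
[[-0.3 -1. ]
 [-1.1  1.1]
 [-1.3 -0.3]
 [-1.5 -0.1]
 [-1.9 -0.4]
 [-0.  -1.2]]
knob0 [ 525.9 -110.7  292. ]
knob1 [ 594.4 -133.1  292. ]
piv [ 560.1 -121.9  218. ]
hub [523.8 -72.1 165. ]
grip [460.1   6.6 172. ]
```

View pics/fit_t.png

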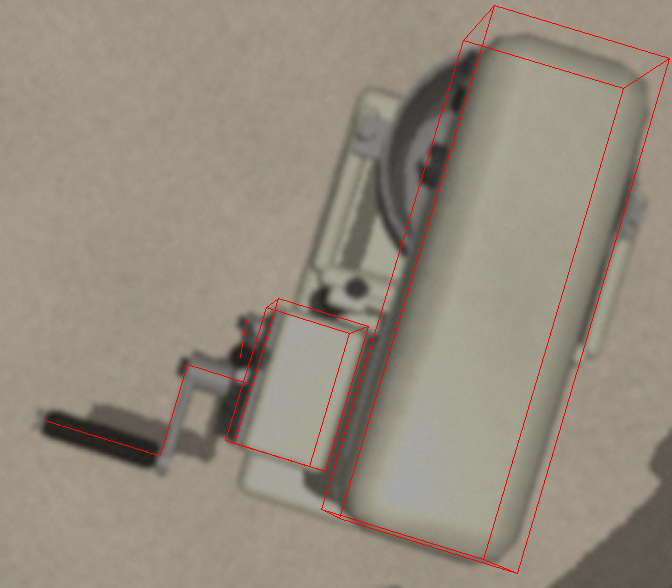

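View pics/fit_s.png

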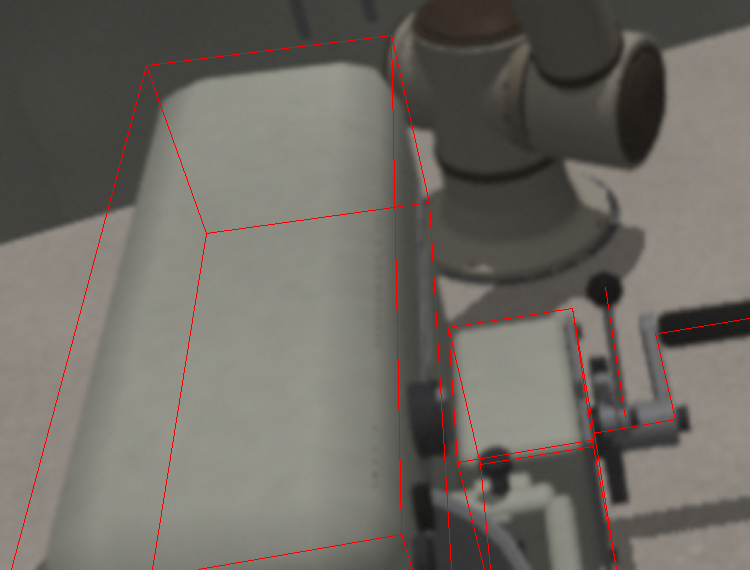

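The overlay fits to about 3 mm, with mixer yaw near -18.1°. The head lies between the tool and the crank, so I'll lift and swing behind it, closing the jaws on the way.

>>> {"op": "play_rows", "data": {"moves": [[[0.0,0.05,0.17],0.1,0],[[0.0,0.2,0.35],0.25,1],[[0.01,0.37,0.5],0.4,1],[[0.02,0.55,0.62],0.55,1],[[0.03,0.72,0.67],0.7,1],[[0.04,0.9,0.67],0.8,1],[[0.04,0.92,0.67],0.8,1]]}}

```text
clock: 2.28
position: [278.2, -286.2, 607.4]
ee_rot: [-0.419, 0.908, -0.002, 0.002]
contact_force: [-0.6, -0.6, -0.3]
gripper_width: 0.0
```

>>> {"op": "play_rows", "data": {"moves": [[[0.06,0.16,0.03],0.2,1],[[0.14,0.35,0.03],0.4,1],[[0.25,0.5,0.03],0.6,1],[[0.4,0.6,0.0],0.745,1],[[0.56,0.63,-0.1],0.745,1],[[0.68,0.63,-0.3],0.745,1],[[0.68,0.63,-0.38],0.745,1],[[0.68,0.63,-0.38],0.745,1]]}}

```text
clock: 3.28
position: [482.8, -97.7, 490.3]
ee_rot: [-0.587, 0.81, 0.001, -0.001]
contact_force: [-0.4, -0.8, 0.9]
gripper_width: 0.4
```

```bash
python3 - <<'E'
from h import *
for n in('scene','top'):
    im=arm.get_image(n); save(im,n+'1')
    print(n,[(np.round(d['centre']).tolist(),round(d['conf'],2)) for d in arm.look_for('lever_knob',im)])
s=arm.read_state(); print(s['clock'],s['position'],s['ee_rot'],s['contact_force'])
a=cv2.imread('pics/scene1.png')[130:330,160:360]; cv2.imwrite('pics/s_c1.png',cv2.resize(a,None,fx=3,fy=3,interpolation=cv2.INTER_CUBIC))
E
```

```text
scene [([543.0, -122.0, 254.0], 0.57)]
top [([661.0, -267.0, 228.0], 0.71), ([555.0, -128.0, 226.0], 0.6)]
3.475 [482.15132766 -97.62242968 495.5693232 ] [-0.58723663  0.80940375 -0.00251979  0.00351579] [ 0.36923963  0.15144097 -0.54821273]
```

View pics/s_c1.png

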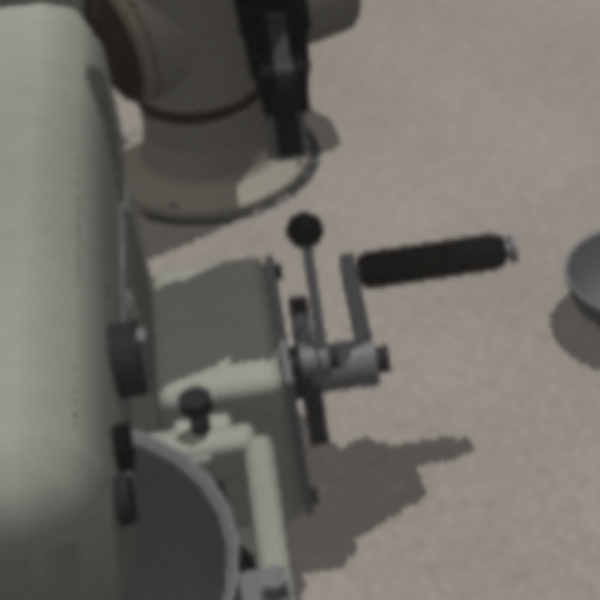

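The fingers stand behind the knob, with their tips at crop (288,150). The knob is at (304,230) with its lever leaning to the rear. Next I'll descend and push.

>>> {"op": "play_rows", "data": {"moves": [[[0.0,0.0,-0.06],0,1],[[0.0,0.0,-0.127],0,1],[[0.0,0.0,-0.127],0,1],[[0.0,0.0,-0.127],0,1],[[0.04,-0.013,-0.127],0,1],[[0.08,-0.026,-0.127],0,1],[[0.11,-0.036,-0.127],0,1],[[0.14,-0.046,-0.127],0,1],[[0.17,-0.056,-0.127],0,1],[[0.2,-0.065,-0.127],0,1],[[0.22,-0.072,-0.127],0,1],[[0.22,-0.072,-0.127],0,1]]}}

```text
clock: 4.97
position: [548.9, -119.3, 457.1]
ee_rot: [-0.587, 0.809, -0.003, 0.004]
contact_force: [-0.7, 0.5, -0.2]
gripper_width: 0.2
```

```bash
python3 - <<'E'
from h import *
im=arm.get_image('scene'); save(im,'scene2')
a=cv2.imread('pics/scene2.png')[130:330,160:360]; cv2.imwrite('pics/s_c2.png',cv2.resize(a,None,fx=3,fy=3,interpolation=cv2.INTER_CUBIC))
s=arm.read_state(); print(s['clock'],s['position'],s['contact_force'])
E
```

```text
5.025 [ 548.66883722 -119.23290622  457.1832347 ] [0.0465886  0.51785824 0.22759466]
```

View pics/s_c2.png

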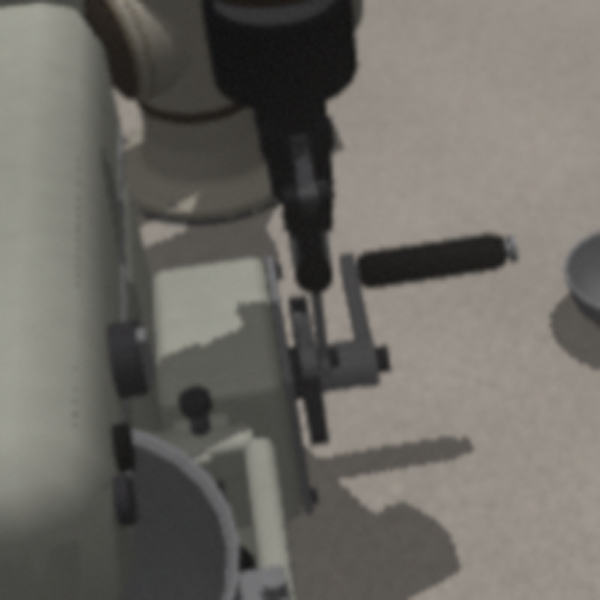

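The knob has moved with the fingers and now sits at about (313,275) in the crop, near upright. I'll keep pushing gently.

>>> {"op": "play_rows", "data": {"moves": [[[0.02,-0.006,0.0],0,1],[[0.04,-0.013,0.0],0,1],[[0.057,-0.019,0.0],0,1],[[0.057,-0.019,0.0],0,1]]}}

```text
clock: 5.52
position: [566.3, -125.0, 456.9]
ee_rot: [-0.587, 0.809, -0.003, 0.004]
contact_force: [-1.8, 0.9, -0.7]
gripper_width: -0.1
```

>>> {"op": "play_rows", "data": {"moves": [[[0.006,-0.002,0.0],0,1],[[0.012,-0.004,0.0],0,1],[[0.012,-0.004,0.0],0,1]]}}

```text
clock: 5.9
position: [568.8, -125.9, 456.9]
ee_rot: [-0.587, 0.809, -0.001, 0.003]
contact_force: [-8.4, 2.5, 1.2]
gripper_width: -0.1
```

At 59.4 mm (60.5 expected) the push force rose from 2 N to 9 N, so the lever is on its stop. I'll back off, rise, and look.

>>> {"op": "play_rows", "data": {"moves": [[[-0.04,0.013,0.0],0,1],[[-0.1,0.033,0.0],0,1],[[-0.1,0.033,0.1],0,1],[[-0.12,0.04,0.25],0,0],[[-0.15,0.1,0.25],0,-1],[[-0.2,0.2,0.25],0,-1]]}}

```text
clock: 6.65
position: [508.4, -65.5, 532.6]
ee_rot: [-0.587, 0.81, -0.002, 0.004]
contact_force: [-0.7, 0.1, 0.1]
gripper_width: 54.9
```

```bash
python3 - <<'E'
from h import *
im=arm.get_image('scene'); save(im,'scene3')
print([(np.round(d['centre']).tolist(),round(d['conf'],2)) for d in arm.look_for('lever_knob',im)])
p=[461.0,-264.1,-.3161]
print(proj(im,W(p,[(86,166,292)])))
a=cv2.imread('pics/scene3.png')[130:330,160:360]; cv2.imwrite('pics/s_c3.png',cv2.resize(a,None,fx=3,fy=3,interpolation=cv2.INTER_CUBIC))
s=arm.read_state(); print(s['clock'],s['position'],s['contact_force'],s['joints'])
E
```

```text
[([580.0, -135.0, 252.0], 0.74)]
[[266.65597883 230.56908711]]
6.75 [507.41305575 -64.29977068 532.80850135] [0.03633101 0.09910767 0.59952159] [ 1.91671553e-01  1.20375589e-01 -3.26370566e-02 -1.26355883e-04
 -1.40839548e+00 -5.04571108e-01]
```

View pics/s_c3.png

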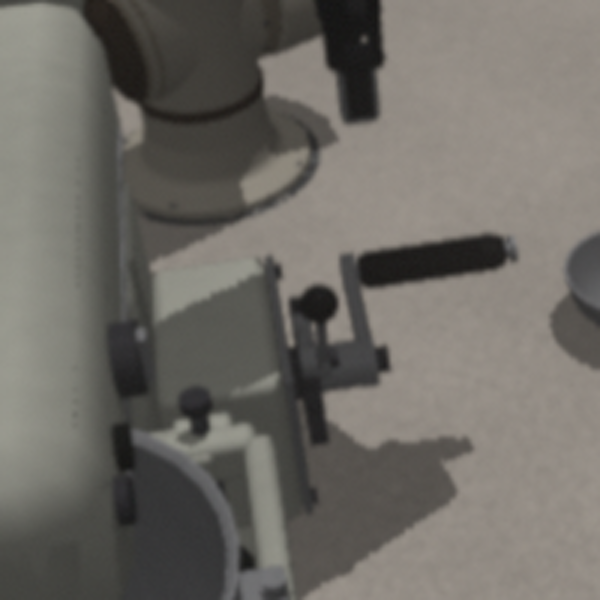

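The knob is at (266.3,230.7), against a predicted (266.7,230.6) for thrown over. The lever is over and the pose fit is confirmed. Next is the grip.

>>> {"op": "play_rows", "data": {"moves": [[[-0.1,0.16,0.0],0,-1],[[-0.153,0.252,-0.1],0,-1],[[-0.153,0.252,-0.28],0,-1],[[-0.153,0.252,-0.46],0,-1],[[-0.153,0.252,-0.58],0,-1],[[-0.153,0.252,-0.65],0,-1],[[-0.153,0.252,-0.686],0,-1],[[-0.153,0.252,-0.686],0,-1]]}}

```text
clock: 7.75
position: [461.7, 11.3, 326.9]
ee_rot: [-0.588, 0.809, -0.002, 0.004]
contact_force: [0.4, -0.1, 0.3]
gripper_width: 85.5
```

```bash
python3 - <<'E'
from h import *
s=arm.read_state(); print(s['clock'],s['position'],s['contact_force'],s['gripper_width'])
for n,o in(('scene',(200,130)),('top',(240,190))):
    im=arm.get_image(n); save(im,n+'4')
    a=cv2.imread(f'pics/{n}4.png')[o[1]:o[1]+150,o[0]:o[0]+180]; cv2.imwrite(f'pics/c4_{n}.png',cv2.resize(a,None,fx=3,fy=3,interpolation=cv2.INTER_CUBIC))
E
```

```text
7.75 [461.65987896  11.28775636 326.85237876] [ 0.39217588 -0.06121319  0.27876062] 85.49742196289135
```

View pics/c4_scene.png

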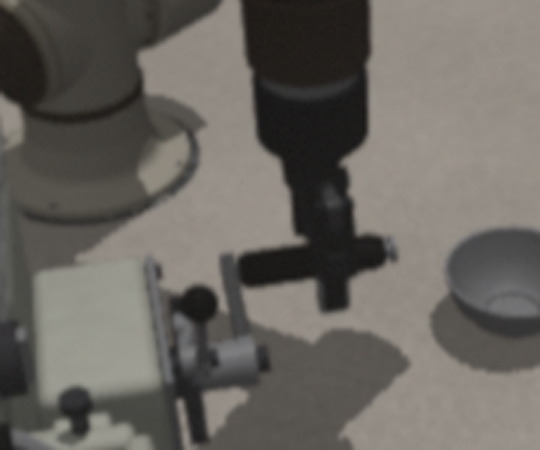

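View pics/c4_top.png

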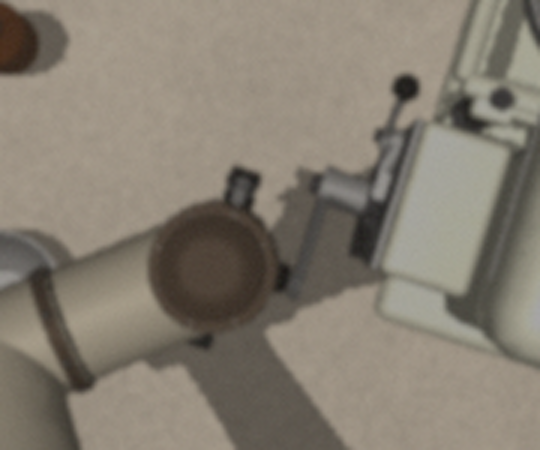

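The fingers straddle the grip at crop (330,260) in the scene view, well clear of the prep bowl. I'll close the jaws.

>>> {"op": "play_rows", "data": {"moves": [[[0,0,0],0,0],[[0,0,0],0,1],[[0,0,0],0,1],[[0,0,0],0,1],[[0,0,0],0,1],[[0,0,0],0,1]]}}

```text
clock: 8.6
position: [460.4, 11.8, 327.3]
ee_rot: [-0.588, 0.809, -0.0, 0.004]
contact_force: [-6.6, 6.0, 2.4]
gripper_width: 25.1
```

```bash
cat > st.py <<'E'
from h import *
p=[461.0,-264.1,-.3161]
c,sn=np.cos(p[2]),np.sin(p[2])
def st():
    s=arm.read_state(); q=s['position']-np.array([p[0],p[1],0]); f=s['contact_force']
    m=np.array([c*q[0]+sn*q[1],-sn*q[0]+c*q[1],q[2]-155]); fm=np.array([c*f[0]+sn*f[1],-sn*f[0]+c*f[1],f[2]])
    return s,m,fm
def show():
    s,m,fm=st(); print('t',round(s['clock'],2),'mix',m.round(1),'F',fm.round(1),'w',round(s['gripper_width'],1),'tq',np.round(s['wrist_torque'],2))
    return s,m,fm
if __name__=='__main__': show()
E
python3 st.py
```

```text
t 8.6 mix [-86.3 262.1 172.3] F [-8.1  3.7  2.4] w 25.1 tq [ 1.71  1.78 -0.28]
```

>>> {"op": "play_rows", "data": {"moves": [[[-0.004,0.002,-0.004],0,1],[[-0.004,0.002,-0.008],0,1],[[-0.004,0.002,-0.012],0,1],[[-0.004,0.002,-0.016],0,1],[[-0.004,0.002,-0.016],0,1]]}}

```text
clock: 9.22
position: [459.7, 12.1, 324.1]
ee_rot: [-0.587, 0.809, -0.001, 0.005]
contact_force: [-1.7, -2.2, 8.1]
gripper_width: 25.5
```

```bash
python3 st.py
```

```text
t 9.22 mix [-87.1 262.1 169.1] F [-0.9 -2.6  8.1] w 25.5 tq [-0.51  0.45 -0.24]
```

>>> {"op": "play_rows", "data": {"moves": [[[0,0,-0.009],0,1],[[0,0,-0.013],0,1],[[0,0,-0.016],0,1],[[0,0,-0.018],0,1],[[0,0,-0.018],0,1]]}}

```text
clock: 9.85
position: [459.5, 12.1, 319.8]
ee_rot: [-0.587, 0.809, -0.001, 0.005]
contact_force: [-4.3, 1.6, 8.5]
gripper_width: 25.4
```

```bash
python3 st.py; python3 - <<'E'
from h import *
im=arm.get_image('scene'); save(im,'scene5')
for t in('pawl_nose','pawl'): print(t,[(np.round(d['centre']).tolist(),round(d['conf'],2)) for d in arm.look_for(t,im)])
a=np.hstack([cv2.resize(cv2.imread(f'pics/scene{k}.png')[195:285,235:300],None,fx=6,fy=6,interpolation=cv2.INTER_CUBIC) for k in (4,5)]); cv2.imwrite('pics/pawl5.png',a)
E
```

```text
t 9.85 mix [-87.3 262.1 164.8] F [-4.6  0.2  8.5] w 25.4 tq [ 0.33  1.25 -0.2 ]
pawl_nose []
pawl []
```

View pics/pawl5.png

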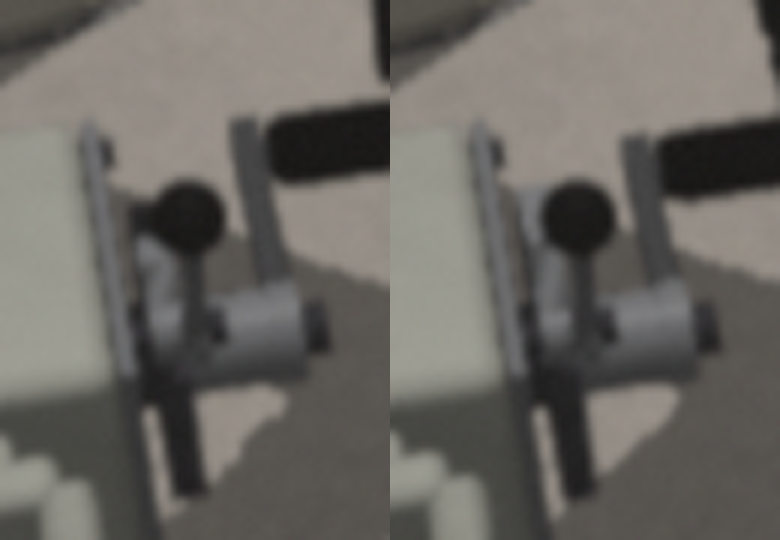

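```bash
python3 - <<'E'
from h import *
im=arm.get_image('top'); save(im,'top5')
for t in('pawl_nose','pawl'): print(t,[(np.round(d['centre']).tolist(),round(d['conf'],2)) for d in arm.look_for(t,im)])
a=np.hstack([cv2.resize(cv2.imread(f'pics/top{k}.png')[205:285,335:395],None,fx=6,fy=6,interpolation=cv2.INTER_CUBIC) for k in (4,5)]); cv2.imwrite('pics/pawlt5.png',a)
E
```

```text
pawl_nose [([532.0, -126.0, 235.0], 0.5)]
pawl []
```

View pics/pawlt5.png

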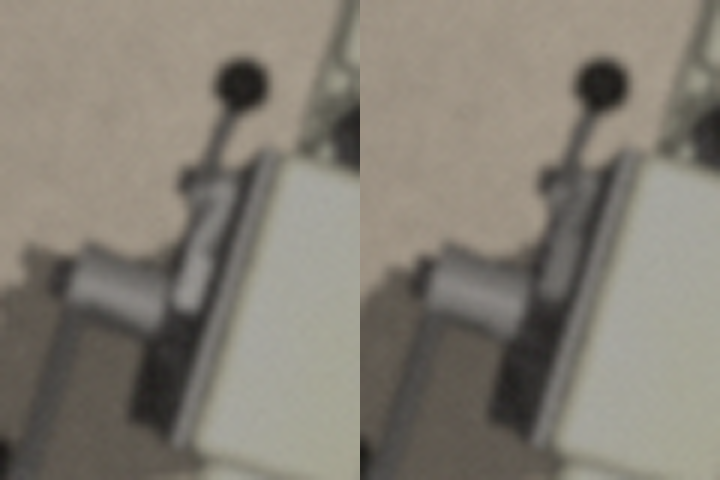

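From above, the pawl has tilted up off the wheel (shading change near crop (555,240)), and the scene view shows the nose risen behind the knob. The network also puts the nose 9 mm higher. The pawl is out and I'm holding about 8.5 N of load. Next I'll plan the lowering along the circle.

```bash
cat > step.py <<'E'
import sys,json,os
from st import *
from scipy.optimize import least_squares
# usage: step.py step_mm nrows ; logs the measured static pose, refits centre, prints rows
step=float(sys.argv[1]); n=int(sys.argv[2])
s,m,fm=show()
log=json.load(open('log.json')) if os.path.exists('log.json') else []
log.append([m.tolist(),fm.tolist()]); json.dump(log,open('log.json','w'))
P=np.array([l[0] for l in log])
r=least_squares(lambda c:np.r_[np.hypot(P[:,0]-c[0],P[:,2]-c[1])-85,(c-np.array([-2.3,165.0]))*0.3],[-2.3,165.0]).x
phi=np.arctan2(m[2]-r[1],m[0]-r[0])
if phi<-2: phi+=2*np.pi
tang=np.array([np.sin(phi),-np.cos(phi)]); rad=np.array([np.cos(phi),np.sin(phi)])
f=fm[[0,2]]
print('centre',r.round(1),'phi',round(np.degrees(phi),1),'R',round(np.hypot(m[0]-r[0],m[2]-r[1]),1),'lowered(mm bowl, from start)',round((np.radians(175.3)-phi)*20,1),'Ft',round(f@tang,1),'Fr',round(f@rad,1))
rows=[]
for k in range(1,n+1):
    d=step*k
    ph=phi-d/85; x=r[0]+85*np.cos(ph); z=r[1]+85*np.sin(ph)
    dm=np.array([x-m[0],0,z-m[2]]); w=np.array([c*dm[0],sn*dm[0],dm[2]])/300
    rows.append([w.round(3).tolist(),0,1])
print(json.dumps(rows))
E
python3 step.py 2 12
```

```text
t 10.15 mix [-87.3 262.1 164.8] F [-5.   0.1  9.8] w 25.5 tq [ 0.34  1.22 -0.25]
centre [ -2.3 165. ] phi 180.1 R 85.0 lowered(mm bowl, from start) -1.7 Ft 9.8 Fr 5.0
[[[0.0, -0.0, 0.007], 0, 1], [[0.0, -0.0, 0.013], 0, 1], [[0.001, -0.0, 0.02], 0, 1], [[0.001, -0.0, 0.027], 0, 1], [[0.002, -0.001, 0.033], 0, 1], [[0.003, -0.001, 0.04], 0, 1], [[0.004, -0.001, 0.046], 0, 1], [[0.005, -0.002, 0.053], 0, 1], [[0.006, -0.002, 0.06], 0, 1], [[0.007, -0.002, 0.066], 0, 1], [[0.009, -0.003, 0.073], 0, 1], [[0.011, -0.003, 0.079], 0, 1]]
```

>>> {"op": "play_rows", "data": {"moves": [[[-0.002,0.0,0.004],0,1],[[-0.002,0.0,0.01],0,1],[[-0.001,0.0,0.017],0,1],[[-0.001,0.0,0.024],0,1],[[0.0,0.0,0.031],0,1],[[0.001,0.0,0.038],0,1],[[0.002,0.0,0.045],0,1],[[0.003,0.0,0.052],0,1],[[0.004,-0.001,0.059],0,1],[[0.005,-0.002,0.066],0,1],[[0.007,-0.002,0.072],0,1],[[0.009,-0.003,0.078],0,1]]}}

```text
clock: 11.65
position: [463.1, 10.9, 345.2]
ee_rot: [-0.587, 0.809, -0.003, 0.006]
contact_force: [-0.5, -3.5, 8.3]
gripper_width: 25.2
```

```bash
python3 step.py 3 12
```

```text
t 11.65 mix [-83.5 262.  190.2] F [ 0.6 -3.5  8.3] w 25.2 tq [-0.63  0.13 -0.27]
centre [ -2.3 165.1] phi 162.8 R 85.0 lowered(mm bowl, from start) 4.4 Ft 8.1 Fr 1.9
[[[0.003, -0.001, 0.009], 0, 1], [[0.006, -0.002, 0.019], 0, 1], [[0.01, -0.003, 0.028], 0, 1], [[0.014, -0.005, 0.037], 0, 1], [[0.018, -0.006, 0.046], 0, 1], [[0.023, -0.007, 0.055], 0, 1], [[0.027, -0.009, 0.064], 0, 1], [[0.032, -0.011, 0.072], 0, 1], [[0.038, -0.012, 0.08], 0, 1], [[0.043, -0.014, 0.088], 0, 1], [[0.049, -0.016, 0.096], 0, 1], [[0.055, -0.018, 0.104], 0, 1]]
```

The load is still on the hand well below the start position, which confirms the pawl is clear. Continuing.

>>> {"op": "play_rows", "data": {"moves": [[[0.003,-0.002,0.009],0,1],[[0.006,-0.003,0.019],0,1],[[0.01,-0.004,0.028],0,1],[[0.014,-0.006,0.037],0,1],[[0.018,-0.007,0.046],0,1],[[0.023,-0.008,0.055],0,1],[[0.027,-0.01,0.064],0,1],[[0.032,-0.012,0.072],0,1],[[0.038,-0.013,0.08],0,1],[[0.043,-0.015,0.088],0,1],[[0.049,-0.017,0.096],0,1],[[0.055,-0.019,0.104],0,1]]}}

```text
clock: 13.15
position: [481.6, 4.4, 378.8]
ee_rot: [-0.587, 0.809, -0.006, 0.009]
contact_force: [6.5, -6.5, 3.6]
gripper_width: 25.5
```

```bash
python3 step.py 3 12
```

```text
t 13.15 mix [-63.9 261.7 223.8] F [ 8.2 -4.1  3.6] w 25.5 tq [-1.94 -1.72 -0.3 ]
centre [ -2.3 165.2] phi 136.4 R 85.0 lowered(mm bowl, from start) 13.6 Ft 8.2 Fr -3.5
[[[0.007, -0.002, 0.007], 0, 1], [[0.014, -0.004, 0.014], 0, 1], [[0.021, -0.007, 0.021], 0, 1], [[0.028, -0.009, 0.027], 0, 1], [[0.036, -0.012, 0.033], 0, 1], [[0.043, -0.014, 0.039], 0, 1], [[0.051, -0.017, 0.044], 0, 1], [[0.06, -0.019, 0.049], 0, 1], [[0.068, -0.022, 0.054], 0, 1], [[0.076, -0.025, 0.059], 0, 1], [[0.085, -0.028, 0.063], 0, 1], [[0.094, -0.031, 0.067], 0, 1]]
```

>>> {"op": "play_rows", "data": {"moves": [[[0.007,-0.003,0.007],0,1],[[0.014,-0.005,0.014],0,1],[[0.021,-0.008,0.021],0,1],[[0.028,-0.01,0.027],0,1],[[0.036,-0.013,0.033],0,1],[[0.043,-0.015,0.039],0,1],[[0.051,-0.018,0.044],0,1],[[0.06,-0.02,0.049],0,1],[[0.068,-0.023,0.054],0,1],[[0.076,-0.026,0.059],0,1],[[0.085,-0.029,0.063],0,1],[[0.094,-0.032,0.067],0,1]]}}

```text
clock: 14.65
position: [511.8, -6.0, 398.9]
ee_rot: [-0.587, 0.809, -0.008, 0.012]
contact_force: [9.9, -6.4, -6.7]
gripper_width: 25.3
```

```bash
python3 step.py 3 12
```

```text
t 14.65 mix [-31.9 261.2 243.9] F [11.5 -3.  -6.7] w 25.3 tq [-1.79 -2.52 -0.28]
centre [ -2.4 164.5] phi 110.4 R 84.7 lowered(mm bowl, from start) 22.7 Ft 8.4 Fr -10.3
[[[0.009, -0.003, 0.004], 0, 1], [[0.018, -0.006, 0.007], 0, 1], [[0.027, -0.009, 0.01], 0, 1], [[0.036, -0.012, 0.012], 0, 1], [[0.045, -0.015, 0.014], 0, 1], [[0.055, -0.018, 0.016], 0, 1], [[0.064, -0.021, 0.017], 0, 1], [[0.074, -0.024, 0.018], 0, 1], [[0.083, -0.027, 0.019], 0, 1], [[0.093, -0.03, 0.019], 0, 1], [[0.102, -0.033, 0.019], 0, 1], [[0.112, -0.037, 0.018], 0, 1]]
```

>>> {"op": "play_rows", "data": {"moves": [[[0.009,-0.003,0.0],0,1],[[0.018,-0.006,0.002],0,1],[[0.027,-0.009,0.004],0,1],[[0.036,-0.012,0.006],0,1],[[0.045,-0.015,0.008],0,1],[[0.055,-0.018,0.01],0,1],[[0.064,-0.021,0.011],0,1],[[0.074,-0.024,0.012],0,1],[[0.083,-0.027,0.013],0,1],[[0.093,-0.03,0.013],0,1],[[0.102,-0.033,0.013],0,1]]}}

```text
clock: 16.02
position: [544.0, -16.8, 402.7]
ee_rot: [-0.587, 0.81, -0.011, 0.013]
contact_force: [6.9, -6.9, -4.5]
gripper_width: 25.3
```

```bash
python3 step.py 2 5
```

```text
t 16.02 mix [  2.  260.8 247.7] F [ 8.7 -4.4 -4.5] w 25.3 tq [-1.68 -1.81 -0.23]
centre [ -2.8 163.7] phi 86.7 R 84.1 lowered(mm bowl, from start) 30.9 Ft 9.0 Fr -4.0
[[[0.006, -0.002, 0.002], 0, 1], [[0.013, -0.004, 0.002], 0, 1], [[0.019, -0.006, 0.001], 0, 1], [[0.025, -0.008, 0.0], 0, 1], [[0.032, -0.01, -0.001], 0, 1]]
```

>>> {"op": "play_rows", "data": {"moves": [[[0.006,-0.002,-0.001],0,1],[[0.013,-0.004,-0.002],0,1],[[0.019,-0.006,-0.002],0,1],[[0.025,-0.008,-0.003],0,1],[[0.032,-0.01,-0.004],0,1]]}}

```text
clock: 16.65
position: [555.0, -20.6, 400.6]
ee_rot: [-0.587, 0.81, -0.012, 0.014]
contact_force: [7.4, -4.7, -5.8]
gripper_width: 25.4
```

```bash
sed -i 's/\*0.3\]/*0.05]/' step.py; python3 step.py 2 5
```

```text
t 16.65 mix [ 13.6 260.7 245.6] F [ 8.5 -2.2 -5.8] w 25.4 tq [-1.38 -1.72 -0.17]
centre [ -3.1 163.2] phi 78.5 R 84.1 lowered(mm bowl, from start) 33.8 Ft 9.5 Fr -4.0
[[[0.007, -0.002, 0.001], 0, 1], [[0.013, -0.004, -0.0], 0, 1], [[0.019, -0.006, -0.002], 0, 1], [[0.025, -0.008, -0.004], 0, 1], [[0.031, -0.01, -0.006], 0, 1]]
```

```bash
sed -i 's/^rows=\[\]/rows=[]; Rn=np.hypot(m[0]-r[0],m[2]-r[1])/; s/r\[0\]+85\*np.cos(ph)/r[0]+Rn*np.cos(ph)/; s/r\[1\]+85\*np.sin(ph)/r[1]+Rn*np.sin(ph)/' step.py; sed -i '$d' step.py; echo "print(json.dumps(rows))" >> step.py; sed -i 's/log.append(.*$/log.append([m.tolist(),fm.tolist()]) if not log or np.hypot(*(np.array(log[-1][0])-m)[[0,2]])>.5 else 0; json.dump(log,open("log.json","w"))/' step.py; python3 step.py 2 6
```

```text
t 16.65 mix [ 13.6 260.7 245.6] F [ 8.5 -2.2 -5.8] w 25.4 tq [-1.38 -1.72 -0.17]
centre [ -3.1 163.2] phi 78.5 R 84.1 lowered(mm bowl, from start) 33.8 Ft 9.5 Fr -4.0
[[[0.006, -0.002, -0.001], 0, 1], [[0.012, -0.004, -0.003], 0, 1], [[0.018, -0.006, -0.005], 0, 1], [[0.024, -0.008, -0.006], 0, 1], [[0.03, -0.01, -0.008], 0, 1], [[0.036, -0.012, -0.011], 0, 1]]
```

>>> {"op": "play_rows", "data": {"moves": [[[0.006,-0.002,-0.001],0,1],[[0.012,-0.004,-0.003],0,1],[[0.018,-0.006,-0.005],0,1],[[0.024,-0.008,-0.007],0,1],[[0.03,-0.01,-0.009],0,1],[[0.036,-0.012,-0.012],0,1]]}}

```text
clock: 17.4
position: [567.2, -24.8, 396.1]
ee_rot: [-0.586, 0.81, -0.013, 0.015]
contact_force: [7.0, -3.6, -6.2]
gripper_width: 25.5
```

```bash
python3 step.py 2 6
```

```text
t 17.4 mix [ 26.5 260.5 241.1] F [ 7.7 -1.2 -6.2] w 25.5 tq [-1.14 -1.79 -0.21]
centre [ -3.4 162.8] phi 69.1 R 83.8 lowered(mm bowl, from start) 37.1 Ft 9.5 Fr -3.0
[[[0.006, -0.002, -0.002], 0, 1], [[0.012, -0.004, -0.005], 0, 1], [[0.017, -0.006, -0.008], 0, 1], [[0.023, -0.007, -0.011], 0, 1], [[0.028, -0.009, -0.014], 0, 1], [[0.034, -0.011, -0.017], 0, 1]]
```

>>> {"op": "play_rows", "data": {"moves": [[[0.006,-0.002,-0.002],0,1],[[0.012,-0.004,-0.005],0,1],[[0.017,-0.006,-0.008],0,1],[[0.023,-0.007,-0.011],0,1],[[0.028,-0.009,-0.014],0,1]]}}

```text
clock: 18.02
position: [576.8, -28.0, 390.5]
ee_rot: [-0.586, 0.81, -0.014, 0.016]
contact_force: [5.9, -3.0, -6.8]
gripper_width: 25.5
```

```bash
python3 step.py 2 6
```

```text
t 18.02 mix [ 36.7 260.4 235.5] F [ 6.5 -1.  -6.8] w 25.5 tq [-1.07 -1.59 -0.12]
centre [ -3.7 162.4] phi 61.0 R 83.5 lowered(mm bowl, from start) 39.9 Ft 9.0 Fr -2.8
[[[0.005, -0.002, -0.003], 0, 1], [[0.011, -0.004, -0.007], 0, 1], [[0.016, -0.005, -0.01], 0, 1], [[0.021, -0.007, -0.014], 0, 1], [[0.026, -0.009, -0.018], 0, 1], [[0.031, -0.01, -0.021], 0, 1]]
```

```bash
python3 - <<'E'
from st import *
from scipy.spatial.transform import Rotation as R
s,m,fm=st(); z=R.from_quat(s['ee_rot']).as_matrix()[:,2]; d=z*155-np.array([0,0,-155])
print('tool z',z.round(4),'grasp offset mixer',(c*d[0]+sn*d[1]).round(1),(-sn*d[0]+c*d[1]).round(1),d[2].round(1))
E
```

```text
tool z [ 0.0428 -0.0046 -0.9991] grasp offset mixer 6.5 1.4 0.1
```

```bash
python3 - <<'E'
import json,numpy as np
from scipy.optimize import least_squares
L=json.load(open('log.json')); print(len(L))
for l in L: print(np.round(l[0],1))
off=[1.5,2.0,3.3,4.4,5.2,5.6,6.1,6.5]
for l,o in zip(L,off): l[0][0]+=o
json.dump(L,open('log.json','w'))
P=np.array([l[0] for l in L])
for f in (lambda c:np.hypot(P[:,0]-c[0],P[:,2]-c[1])-85,):
    r=least_squares(f,[0,165]); print(r.x,r.fun.round(2))
E
sed -i 's/    return s,m,fm$/&/; s/^    m=np.array(\[c\*q/    from scipy.spatial.transform import Rotation as RR\n    q=q+155*RR.from_quat(s["ee_rot"]).as_matrix()[:,2]+np.array([0,0,155.])\n&/' st.py; sed -i 's/-2.3,165.0/-0.5,164.0/g' step.py; python3 step.py 2 6
```

```text
8
[-87.3 262.1 164.8]
[-83.5 262.  190.2]
[-63.9 261.7 223.8]
[-31.9 261.2 243.9]
[  2.  260.8 247.7]
[ 13.6 260.7 245.6]
[ 26.5 260.5 241.1]
[ 36.7 260.4 235.5]
[ -0.9590027  163.05953983] [-0.19 -0.02  0.1   0.12  0.02 -0.01 -0.08 -0.13]
t 18.02 mix [ 43.2 261.8 235.7] F [ 6.5 -1.  -6.8] w 25.5 tq [-1.07 -1.59 -0.12]
centre [ -1.  163.1] phi 58.7 R 85.0 lowered(mm bowl, from start) 40.7 Ft 9.1 Fr -2.4
[[[0.005, -0.002, -0.004], 0, 1], [[0.011, -0.003, -0.007], 0, 1], [[0.016, -0.005, -0.011], 0, 1], [[0.021, -0.007, -0.015], 0, 1], [[0.026, -0.009, -0.019], 0, 1], [[0.031, -0.01, -0.023], 0, 1]]
```

With the tool tilt accounted for, the path fits an 85 mm circle to 0.15 mm. Continuing in short chunks and watching the tangential force Ft.

>>> {"op": "play_rows", "data": {"moves": [[[0.005,-0.002,-0.004],0,1],[[0.01,-0.003,-0.008],0,1],[[0.015,-0.005,-0.012],0,1],[[0.02,-0.007,-0.016],0,1],[[0.025,-0.008,-0.02],0,1]]}}

```text
clock: 18.65
position: [585.7, -31.1, 383.4]
ee_rot: [-0.586, 0.81, -0.016, 0.017]
contact_force: [7.6, -5.1, -6.1]
gripper_width: 25.5
```

```bash
python3 step.py 2 6
```

```text
t 18.65 mix [ 53.1 261.6 228.6] F [ 8.8 -2.5 -6.1] w 25.5 tq [-1.21 -1.71 -0.21]
centre [ -1.  163.1] phi 50.5 R 85.0 lowered(mm bowl, from start) 43.6 Ft 10.6 Fr 0.9
[[[0.005, -0.002, -0.004], 0, 1], [[0.01, -0.003, -0.009], 0, 1], [[0.014, -0.005, -0.013], 0, 1], [[0.019, -0.006, -0.018], 0, 1], [[0.023, -0.008, -0.023], 0, 1], [[0.028, -0.009, -0.028], 0, 1]]
```

>>> {"op": "play_rows", "data": {"moves": [[[0.005,-0.002,-0.004],0,1],[[0.01,-0.003,-0.009],0,1],[[0.014,-0.005,-0.013],0,1],[[0.019,-0.006,-0.018],0,1],[[0.023,-0.008,-0.023],0,1]]}}

```text
clock: 19.27
position: [593.8, -33.9, 374.9]
ee_rot: [-0.586, 0.81, -0.016, 0.018]
contact_force: [6.3, -2.6, -7.2]
gripper_width: 25.3
```

```bash
python3 step.py 2 6
```

```text
t 19.27 mix [ 62.  261.5 220.1] F [ 6.8 -0.5 -7.2] w 25.3 tq [-0.78 -1.7  -0.1 ]
centre [ -1.  163.1] phi 42.1 R 85.0 lowered(mm bowl, from start) 46.5 Ft 9.9 Fr 0.2
[[[0.004, -0.001, -0.005], 0, 1], [[0.008, -0.003, -0.01], 0, 1], [[0.012, -0.004, -0.015], 0, 1], [[0.016, -0.005, -0.021], 0, 1], [[0.02, -0.006, -0.026], 0, 1], [[0.023, -0.008, -0.031], 0, 1]]
```

>>> {"op": "play_rows", "data": {"moves": [[[0.004,-0.001,-0.005],0,1],[[0.008,-0.003,-0.01],0,1],[[0.012,-0.004,-0.015],0,1],[[0.016,-0.005,-0.021],0,1],[[0.02,-0.006,-0.026],0,1]]}}

```text
clock: 19.9
position: [600.2, -36.0, 366.3]
ee_rot: [-0.586, 0.81, -0.017, 0.018]
contact_force: [3.0, -1.7, -3.5]
gripper_width: 25.3
```

```bash
python3 step.py 2 6
```

```text
t 19.9 mix [ 68.8 261.5 211.5] F [ 3.4 -0.7 -3.5] w 25.3 tq [-0.66 -0.7  -0.06]
centre [ -1.  163.1] phi 34.8 R 85.0 lowered(mm bowl, from start) 49.1 Ft 4.8 Fr 0.8
[[[0.004, -0.001, -0.006], 0, 1], [[0.007, -0.002, -0.011], 0, 1], [[0.01, -0.003, -0.017], 0, 1], [[0.013, -0.004, -0.023], 0, 1], [[0.016, -0.005, -0.028], 0, 1], [[0.019, -0.006, -0.034], 0, 1]]
```

Ft has halved to 4.8 N, so the stop screw is on the buffer. I'll go on in small steps.

>>> {"op": "play_rows", "data": {"moves": [[[0.002,-0.001,-0.003],0,1],[[0.004,-0.001,-0.006],0,1],[[0.005,-0.002,-0.009],0,1],[[0.005,-0.002,-0.009],0,1]]}}

```text
clock: 20.4
position: [601.7, -36.6, 363.8]
ee_rot: [-0.586, 0.81, -0.017, 0.018]
contact_force: [2.6, -1.3, -2.5]
gripper_width: 25.1
```

```bash
python3 step.py 1 4
```

```text
t 20.4 mix [ 70.5 261.4 209. ] F [ 2.8 -0.4 -2.5] w 25.1 tq [-0.44 -0.53 -0.1 ]
centre [ -1. 163.] phi 32.7 R 85.0 lowered(mm bowl, from start) 49.8 Ft 3.6 Fr 1.0
[[[0.002, -0.001, -0.003], 0, 1], [[0.003, -0.001, -0.006], 0, 1], [[0.005, -0.002, -0.008], 0, 1], [[0.007, -0.002, -0.011], 0, 1]]
```

>>> {"op": "play_rows", "data": {"moves": [[[0.002,-0.001,-0.003],0,1],[[0.003,-0.001,-0.006],0,1],[[0.005,-0.002,-0.008],0,1],[[0.007,-0.002,-0.011],0,1],[[0.007,-0.002,-0.011],0,1]]}}

```text
clock: 21.02
position: [603.7, -37.2, 360.6]
ee_rot: [-0.586, 0.81, -0.017, 0.018]
contact_force: [0.5, -0.7, 0.5]
gripper_width: 25.8
```

```bash
python3 step.py 1 4
```

```text
t 21.02 mix [ 72.5 261.4 205.7] F [ 0.7 -0.5  0.5] w 25.8 tq [-0.17  0.14 -0.1 ]
centre [ -1. 163.] phi 30.2 R 85.0 lowered(mm bowl, from start) 50.7 Ft -0.1 Fr 0.9
[[[0.002, -0.001, -0.003], 0, 1], [[0.003, -0.001, -0.006], 0, 1], [[0.005, -0.002, -0.009], 0, 1], [[0.006, -0.002, -0.012], 0, 1]]
```

>>> {"op": "play_rows", "data": {"moves": [[[0,0,0],0,1],[[0,0,0],0,1]]}}

```text
clock: 21.28
position: [603.7, -37.2, 360.6]
ee_rot: [-0.586, 0.81, -0.017, 0.018]
contact_force: [0.4, -0.1, 0.2]
gripper_width: 25.2
```

```bash
python3 step.py 1 4
```

```text
t 21.27 mix [ 72.5 261.4 205.7] F [0.5 0.  0.2] w 25.2 tq [-0.17  0.07 -0.14]
centre [ -1. 163.] phi 30.2 R 85.0 lowered(mm bowl, from start) 50.7 Ft 0.0 Fr 0.5
[[[0.002, -0.001, -0.003], 0, 1], [[0.003, -0.001, -0.006], 0, 1], [[0.005, -0.002, -0.009], 0, 1], [[0.006, -0.002, -0.012], 0, 1]]
```

>>> {"op": "play_rows", "data": {"moves": [[[0.002,-0.001,-0.003],0,1],[[0.002,-0.001,-0.004],0,1],[[0.002,-0.001,-0.004],0,1]]}}

```text
clock: 21.65
position: [604.2, -37.4, 359.5]
ee_rot: [-0.586, 0.81, -0.017, 0.018]
contact_force: [0.1, 0.3, 2.0]
gripper_width: 25.2
```

```bash
python3 step.py 1 2; python3 - <<'E'
from h import *
im=arm.get_image('scene'); save(im,'scene6')
E
```

```text
t 21.65 mix [ 73.1 261.4 204.6] F [-0.   0.3  2. ] w 25.2 tq [ 0.06  0.31 -0.16]
centre [ -1. 163.] phi 29.3 R 85.0 lowered(mm bowl, from start) 51.0 Ft -1.7 Fr 0.9
[[[0.002, -0.001, -0.003], 0, 1], [[0.003, -0.001, -0.006], 0, 1]]
```

View pics/scene6.png

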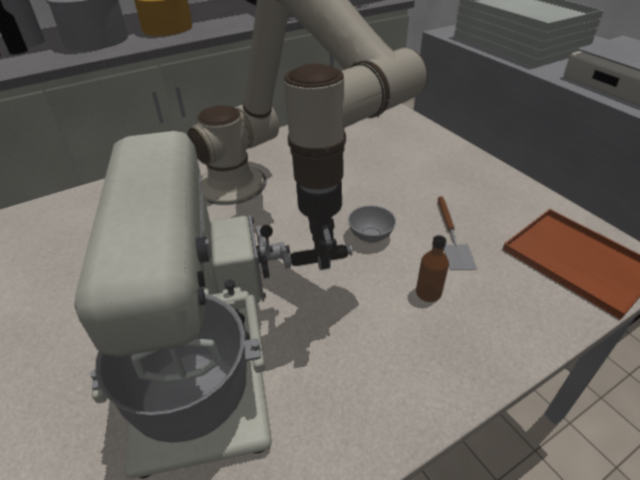

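The bowl has dropped clearly below the head, and the carrier is landed. Pushing 1 mm past zero load met 1.7 N of resistance. I'll back off that nudge, open, and withdraw upward.

>>> {"op": "play_rows", "data": {"moves": [[[-0.001,0,0.003],0,1],[[-0.001,0,0.003],0,-1],[[-0.001,0,0.003],0,-1],[[-0.001,0,0.003],0,-1],[[-0.001,0,0.003],0,-1],[[-0.001,0,0.003],0,-1],[[-0.001,0,0.003],0,-1]]}}

```text
clock: 22.58
position: [603.9, -37.4, 360.4]
ee_rot: [-0.586, 0.81, -0.017, 0.018]
contact_force: [-0.6, -0.3, 0.5]
gripper_width: 85.4
```

```bash
python3 st.py
```

```text
t 22.57 mix [ 72.8 261.3 205.6] F [-0.4 -0.4  0.5] w 85.4 tq [ 0.03  0.08 -0.03]
```

>>> {"op": "play_rows", "data": {"moves": [[[0,0,0.05],0,-1],[[0,0,0.15],0,-1],[[0,0,0.3],0,-1],[[0,0.05,0.45],0,-1],[[-0.1,0.15,0.5],0,-1],[[-0.3,0.2,0.5],0,-1],[[-0.4,0.2,0.5],0,-1],[[-0.4,0.2,0.5],0,-1]]}}

```text
clock: 23.58
position: [481.8, 22.3, 512.8]
ee_rot: [-0.586, 0.81, -0.017, 0.02]
contact_force: [0.3, 0.0, -0.5]
gripper_width: 85.4
```

```bash
python3 st.py; python3 - <<'E'
from h import *
p=[461.0,-264.1,-.3161]
im=arm.get_image('scene'); save(im,'scene7')
ph=np.radians(29.8); print('exp grip px',proj(im,W(p,[(85*np.cos(ph),204,165+85*np.sin(ph)),(85*np.cos(ph),310,165+85*np.sin(ph)),(86,166,292)])).round(1))
for t in('bowl','lever_knob','grip','pawl_nose','prep_bowl','oil_bottle','spatula'): print(t,[(np.round(d['centre']).tolist(),round(d['conf'],2)) for d in arm.look_for(t,im)][:2])
cv2.imwrite('pics/s7c.png',cv2.resize(cv2.imread('pics/scene7.png')[170:370,180:380],None,fx=3,fy=3,interpolation=cv2.INTER_CUBIC))
E
```

```text
t 23.57 mix [-61.3 280.5 358. ] F [ 0.2  0.1 -0.5] w 85.4 tq [0.05 0.01 0.04]
exp grip px [[290.9 258.5]
 [347.  249. ]
 [266.7 230.6]]
bowl [([671.0, -346.0, 154.0], 0.91), ([610.0, -47.0, 220.0], 0.4)]
lever_knob [([574.0, -132.0, 246.0], 0.8), ([608.0, -72.0, 211.0], 0.28)]
grip [([613.0, -48.0, 219.0], 0.84)]
pawl_nose [([664.0, -334.0, 166.0], 0.62), ([548.0, -128.0, 231.0], 0.54)]
prep_bowl [([408.0, 234.0, 34.0], 0.78)]
oil_bottle [([674.0, 198.0, 91.0], 0.57)]
spatula [([597.0, 372.0, 4.0], 0.82)]
```

View pics/s7c.png

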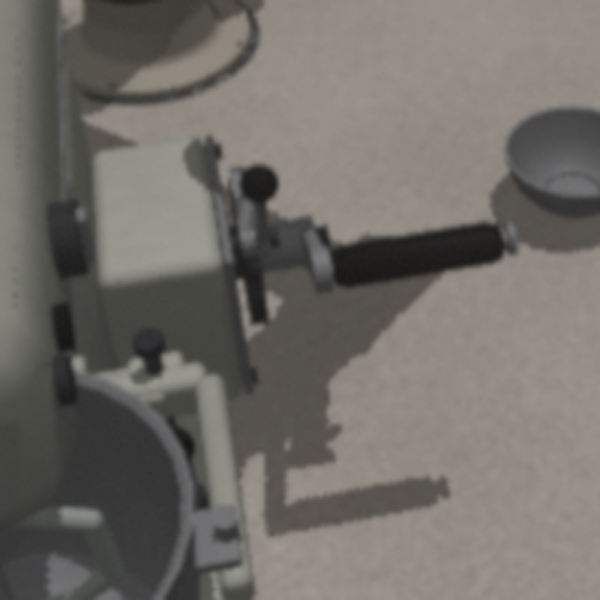

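The grip is at (291,260) to (347,251), 1–2 px from where I released it. The lever is still over at (266,231), the pawl is up, and the bystanders haven't moved. I'll check that nothing drifts, then hand in.

>>> {"op": "play_rows", "data": {"moves": [[[0,0,0],0,-1],[[0,0,0],0,-1],[[0,0,0],0,-1],[[0,0,0],0,-1]]}}

```text
clock: 24.48
position: [484.7, 22.5, 509.9]
ee_rot: [-0.585, 0.81, -0.017, 0.017]
contact_force: [-0.4, 0.8, 0.4]
gripper_width: 85.3
```

```bash
python3 - <<'E'
from h import *
im=arm.get_image('scene'); save(im,'scene8')
a=cv2.imread('pics/scene7.png').astype(int)[225:300,225:360];b=cv2.imread('pics/scene8.png').astype(int)[225:300,225:360]
print('max/mean diff near crank',abs(a-b).max(),abs(a-b).mean()); print(arm.read_state()['clock'])
print(arm.job_done())
E
```

```text
max/mean diff near crank 42 1.301037037037037
24.525
the job is handed in; nothing more can be done
None
```

The bowl is down on the buffer, the crank is released, and the job was handed in at about 24.5 s. No verdict was reported.

- **Lever:** I pushed it with closed fingers until the force rose from about 2 N to 9 N at its stop. The camera put the knob within 1 px of the thrown-over position.
- **Pawl:** I wound the crank up about 0.09 rad, slightly past the 0.02–0.06 rad needed, and the pictures showed the pawl lifted clear. The network did not report the pawl as such, but the load stayed on the hand well below the start position, which agrees that it was out.
- **Lowering:** I let the crank back at roughly 25 mm/s or less at the grip, with 8–10 N held on the hand throughout. Near 49 mm of bowl travel the load began to fade, and it reached 0 N at about 50.7 mm. A 1 mm nudge past that met 1.7 N, so I eased it off before opening the jaws.
- **Last checks:**
  - The grip, lever and pawl were where I left them; the grip read 1–2 px lower than predicted, within the fit error.
  - The bystanders were at their first-seen positions, and the robot was touching nothing.
  - Two pictures of the crank area 0.9 s apart differed by a mean of 1.3 levels. The peak of 42 I did not trace; the hand was still settling a few mm, so its shadow is a possible cause.

The hand tilted about 2.5° while following the crank; I corrected for this in the path.

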